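# Stand the fallen slide case up in its rack and close the row

## Task

The last slide case in the rack under the riser shelf has fallen flat on the rails. Tip it gently back up on its long edge, against the cases already filed there, without letting it drop, because there are glass slides in it. Then slide the rack's end plate along the rails until it is snug against the case, so that the row stands closed, and leave the small things lying around the rack where they are.

Things in the scene. Friction and masses are not known exactly. Their poses are not given: they have to be found in the camera images.
- rack: Rack fixed to the bench. Origin at bench height midway between its two rails; x across them, y along them, z up. Rails: 12 mm wide, centred at x +-50 mm, tops 40 mm above the bench, y -185 to 235 mm; open between and below them for y -155 to 210 mm. A fixed grey end plate stands at the -y end: inner face y -150 mm, 130 mm wide, top 128 mm above the bench.
- riser: Riser shelf over the rack's filed end; same origin and axes as the rack. Board underside 240 mm up, x -140 to 140, y -380 to -55 mm; 16 mm posts at x +-128, y -115 and -365 mm; printer and box on top, up to 380 mm. An upright tool meets the board before the case is up; one leaning with its fingertips towards the rack's -y clears it. Fixed.
- case: The fallen case: closed grey plastic, loose, 0.16 to 0.26 kg, x 150, y 95, z 18 mm, origin at its centre, slide windows on +z. It lies flat across both rails (underside 40 mm up), its axes within 4 degrees of the rack's, its -y edge 5 to 30 mm short of filed_b, its +y edge free. In place: its y axis up, its z to the rack's -y, centre 87.5 mm up.
- filed_a: Filed slide case, same make as the fallen one, loose, standing on its long edge on the rails against the fixed end plate: 18 mm thick along the rack's y, origin at its centre.
- filed_b: Second filed slide case, same make, loose, standing on its long edge in front of filed_a, origin at its centre; its outer face (rack +y side, 9 mm from its centre) is what the fallen case is tipped against.
- end_plate (a joint): Travel of the sliding end plate, m: 0 is fully open, growing as it is pushed towards the rack's -y. Its inner face is at rack y = 0.195 - value. About 0.291 with three cases snug. Starts at 0 to 0.03. It slides with about 2.5 N of friction and stays where it is left.
- plate_face (a point): On the inner face (rack -y side) of the sliding end plate, on the rack's centre line, 70 mm above the bench. The plate is grey sheet, 110 mm wide, 4 mm thick, 42 to 97 mm above the bench; behind it (+y) a 45 mm foot lies on the rails, its top 45 mm up, with ribs at x +-45 mm. Push it on the middle of its back.
- marker: Black marker pen, 135 mm long, lying on the bench on the robot's side of the rack; bystander. Origin at the middle of its underside.
- oil_bottle: Small brown oil bottle, 65 mm tall, beside the rack on its +x side; bystander. Origin at the middle of its underside.
- timer: White bench timer, 62 mm square, 18 mm high, beside the rack on its +x side; bystander. Origin at the middle of its underside.
- pad_tray: Small open white tray, 110 x 80 x 30 mm, beyond the open end of the rack; bystander. Origin at the middle of its underside.
There are look-alikes about, which are no part of the job. Leave any green look-alike of the filed_a alone.

How it is judged (in metres and radians):
On the way, in this order (a step that is already met when the one before it is completed fails the run):
1. the fallen case stands upright on its long edge in the row (angle between case's own z axis and vertical between 1.47 and 1.67 rad and z of case in the frame of rack between 0.083 and 0.092 m and x of case in the frame of rack between -0.02 and 0.02 m and angle between the x axis of case and the x axis of rack, either way round below 0.1 rad and y of case in the frame of rack below -0.085 m), for 0.2 s.
2. the sliding end plate is snug against the case and the row stands closed (angle between case's own z axis and vertical between 1.47 and 1.67 rad and z of case in the frame of rack between 0.083 and 0.092 m and x of case in the frame of rack between -0.02 and 0.02 m and angle between the x axis of case and the x axis of rack, either way round below 0.1 rad and angle between filed_a's own z axis and vertical between 1.47 and 1.67 rad and x of filed_a in the frame of rack between -0.02 and 0.02 m and z of filed_a in the frame of rack between 0.083 and 0.092 m and angle between filed_b's own z axis and vertical between 1.47 and 1.67 rad and x of filed_b in the frame of rack between -0.02 and 0.02 m and z of filed_b in the frame of rack between 0.083 and 0.092 m and y of case in the frame of rack between -0.11 and -0.097 m and value of joint end_plate above 0.286 m and linear speed of case below 0.02 m/s and angular speed of case below 0.1 rad/s), for 0.2 s.
At the end, for the whole second after the job is handed in: The case stands at rest on its long edge on the rails, within 6 degrees of upright and square, within 20 mm of the middle, between the filed cases and the end plate; at most 5 mm of slack is left in the row (end_plate above 0.286); both filed cases still stand in the rack (all of step 2); the robot touches nothing.
It fails at once if the case is dropped or flung (faster than 0.5 m/s) (linear speed of case above 0.5 m/s).
It fails at once if a thing lying around the rack is moved by more than 30 mm (distance of any of marker, oil_bottle, timer, pad_tray from where it was at the start of the episode above 0.03 m).
It also fails if it takes over 59 s, if anything falls off the work surface, if the arm or the gripper's body presses on something with over 40 N, if the wrist force passes 120 N, or if a joint passes its speed limit or range.

## Robot

A 6-joint arm with a two-finger parallel gripper is mounted at the origin on the work surface. World frame = base frame: x ahead of the robot, y to its left, z up, the work surface at z = 0. Lengths are in m, angles in degrees, forces in N, time in s.
With the tool pointing down it reaches from about 0.375 to 0.9 m from the base axis. Payload 3.1 kg.
Tool frame: the origin (TCP) lies at the very end of the fingers, on their centre line; the grasp point (between the pads) lies 19 mm behind it; z points along the fingers, y is the line along which they close (so a half turn about z gives the same grasp; the last joint's range is limited). The gripper opens to 87 mm and grips with 3 to 60 N. Pads are 19 mm wide; open, the fingers measure 117 mm over their backs; the gripper's body (75 mm by 190 mm) begins 51 mm behind the grasp point.
Start: joints at [-82.191, 30.224, 82.088, -0, 67.689, -10.227], TCP at [0.194, -0.594, 0.223] pointing down, gripper open.
Joint ranges: [-176.69, 176.69], [-43.24, 126.21], [12.49, 139.97], [-82, 262], [0, 151.66], [-163.58, 163.58]. Speed limits (degrees/s): [159.86, 159.86, 180, 180, 180, 180].

## Interface

Orientations are given as a 3x3 rotation matrix whose columns are the frame's x, y, z axes.
In Python, from rig import bot gives the robot as it stands.
- The arm moves only by the tool move_arm, never from a script. Its argument "increments" is a list of rows, each an object with "xyz": the shift along the tool's x, y, z in mm, a list of three; "roll": the turn about the tool's z in rad; "grip": the opening in per cent of the stroke, from 0 (shut) to 100 (fully open). A call has 1 to 5 rows; each row shifts and turns the commanded pose from where the row before left it, along the tool's axes as they then stand; what a row does not reach is not made up. A row lasts 1/12 s, in which the tool goes at most 41.7 mm and 7.16 degrees, less where a joint would pass 70% of its speed; a pose out of reach is approached as far as the arm can. A call is refused whole if a number of a shift passes 41.7 or a number of a turn 0.125, either way. A call with a gripper value outside its range is refused whole. The fingers move at their own pace and stop on an object; the grip force is fixed at half the most. Time passes only in rows, so rows that do not move let the fingers close. It gives the time, the measured TCP pose, the force, the opening and the grip force at its end, in the units of the state.
- bot.read_state(): the state, without advancing time (a new reading comes with each control period).
- bot.capture(name): name is "side" or "top" or "wrist"; returns (picture, depth): 384x512x3 uint8, red, green, blue; 384x512 float32, m along the optical axis (not along the pixel's ray), 0 where there is no reading.
- bot.camera_model(name): a dict with "intrinsics" (3x3 intrinsics, pixels), "rvec" (rotation vector, rad) and "tvec" (3), from world to camera coordinates, as OpenCV has them; the wrist camera has in their place "tool_from_camera" (4x4, takes a point from camera to tool coordinates, whose origin is the TCP and whose axes are the flange's). Camera axes: x right, y down, z forward; pixel columns grow to the right and rows downward; lengths in m; the calibration is good to about 2 mm. A picture is of the moment at which its call begins: read the wrist's pose just before it. camera_model takes no time and is no camera call.
- bot.hand_in(): hands the job in; it is judged then, once.
Trained networks look in the newest picture that a camera, given by its name, has taken for a name from the list of things; names that differ only in an ending like _2 or _b are one class to them, and where a whole thing is asked for, a point or a joint stands for the part that bears it (a point fixed in the world has none). Each returns a list of dicts, best first, with "conf" (0 to 1); they miss things now and then, are a little off and sometimes report something else, mostly with a low value. They report only what shows in the picture. A call takes as long as a camera call. They do not tell look-alikes from the thing itself.
- bot.spot_in(label, camera): "at" ([x, y, z] in m, in the coordinates of the camera as it stood for that picture, good to about 4 mm: the middle of the surface that is visible of it).
- bot.trace(label, camera): "mask" (384x512 bool, what is visible of it).
The state is a dict: "time_s": time; "joint_positions": joint angles; "qvel": joint speeds; "tau": joint torques, N m; "position": TCP position; "tcp_rot": TCP orientation; "force": force on the tool from outside, world axes, zero at the start; "moment": the same for the moment, N m; "opening": opening from 0.0 (shut) to 1.0 (fully open); "grasp_force": force on a finger pad.
Only numpy, scipy, OpenCV 4.12 (cv2) and the standard library are available. Lean on these libraries where they do the work, as an engineer would, in place of code of your own. Each camera call takes 0.05 s, during which the arm holds its last target. There are 200 camera calls.

## Working session

There is one attempt and no reset: what is moved stays moved. The work goes in short steps, Python scripts to look and compute and a tool call to move; the robot and the scene stay as the last step left them, time stands still between calls to the robot, and variables do not carry over. Pictures are saved under pics/ and viewed, at most 10 in all, crops included, and the job is handed in when it is done.

Besides the shell and the picture viewer there is one more tool, called after "Call:" as name(argument=value, ...) on one line, values as JSON. move_arm: Moves the arm, as the interface text tells. Its arguments: {"type":"object","properties":{"increments":{"type":"array"}},"required":["increments"]}

```bash
mkdir -p pics
cat > h.py <<'E'
import numpy as np, cv2
from rig import bot
def T(cam,st=None):
    m=bot.camera_model(cam)
    if 'rvec' in m:
        R=cv2.Rodrigues(np.array(m['rvec'],float))[0]; t=np.array(m['tvec'],float).ravel()
        return R.T,-R.T@t,np.array(m['intrinsics'])
    st=st or bot.read_state(); M=np.array(m['tool_from_camera']); R=np.array(st['tcp_rot'])
    return R@M[:3,:3],R@M[:3,3]+np.array(st['position']),np.array(m['intrinsics'])
def cloud(cam,depth,st=None):
    R,t,K=T(cam,st); v,u=np.mgrid[:384,:512]
    c=np.stack([(u-K[0,2])/K[0,0]*depth,(v-K[1,2])/K[1,1]*depth,depth],-1)
    return c@R.T+t
def save(n,p): cv2.imwrite(f'pics/{n}.png',p[:,:,::-1])
E
python3 - <<'E'
from h import *
np.set_printoptions(precision=3,suppress=True)
st=bot.read_state(); print(st['position'],st['tcp_rot'],st['opening'],st['time_s'])
ims=[]
for c in ['side','top']:
    p,d=bot.capture(c); ims.append(p); R,t,K=T(c); np.savez(f'{c}.npz',p=p,d=d)
    print(c,'cam at',t,'fwd',R[:,2])
    for l in ['case','filed_a','end_plate','rack','riser','marker','oil_bottle','timer','pad_tray']:
        for o in bot.spot_in(l,c)[:4]: print(l,round(o['conf'],2),R@np.array(o['at'])+t)
im=np.vstack([cv2.resize(i,(400,300)) for i in ims]) 
save('a',ims[0]); save('b',ims[1])
E
```

```text
[ 0.193 -0.594  0.222] [[ 0.951  0.31  -0.   ]
 [ 0.31  -0.951  0.002]
 [ 0.    -0.002 -1.   ]] 1.0016639677239774 0.0
side cam at [0.366 0.813 0.674] fwd [ 0.151 -0.749 -0.645]
case 0.59 [ 0.545 -0.009  0.06 ]
case 0.17 [0.51  0.231 0.05 ]
filed_a 0.8 [ 0.555 -0.078  0.095]
filed_a 0.79 [ 0.298 -0.174  0.054]
filed_a 0.63 [ 0.557 -0.104  0.137]
end_plate 0.88 [0.512 0.233 0.046]
rack 0.93 [0.511 0.232 0.044]
rack 0.25 [0.486 0.358 0.004]
riser 0.6 [ 0.574 -0.153  0.257]
marker 0.48 [0.411 0.153 0.017]
oil_bottle 0.57 [0.674 0.056 0.037]
timer 0.79 [0.659 0.144 0.016]
pad_tray 0.66 [0.486 0.358 0.005]
pad_tray 0.16 [0.672 0.055 0.034]
top cam at [0.427 0.127 0.87 ] fwd [ 0.136 -0.012 -0.991]
filed_a 0.91 [ 0.298 -0.178  0.076]
end_plate 0.84 [0.509 0.236 0.044]
rack 0.88 [0.505 0.217 0.04 ]
riser 0.83 [ 0.554 -0.16   0.254]
oil_bottle 0.78 [0.676 0.049 0.043]
timer 0.66 [0.665 0.134 0.017]
pad_tray 0.92 [0.486 0.364 0.002]
```

View pics/a.png

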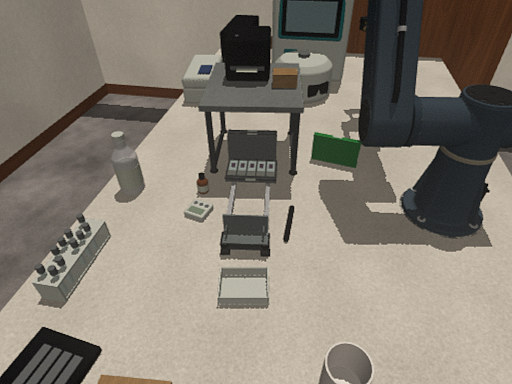

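View pics/b.png

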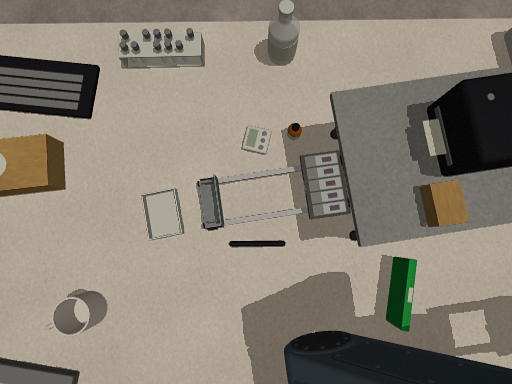

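Run:
```python
from h import *
np.set_printoptions(precision=4,suppress=True)
z=np.load('top.npz'); P=cloud('top',z['d']); X=P.reshape(-1,3)
bench=X[(abs(X[:,2])<.012)&(z['d'].ravel()>0)]; print('bench z',np.median(bench[:,2]))
box=(X[:,0]>.40)&(X[:,0]<.64)&(X[:,1]>-.12)&(X[:,1]<.30)
r=X[box&(X[:,2]>.03)&(X[:,2]<.048)&(X[:,1]>.06)&(X[:,1]<.2)]
A=r[r[:,0]>.52];B=r[r[:,0]<.52]
for q in(A,B):
    l=cv2.fitLine(q[:,:2].astype(np.float32),cv2.DIST_HUBER,0,.01,.01).ravel(); l=l if l[1]>0 else l*[-1,-1,1,1]
    print('rail',l,len(q),np.median(q[:,2]),np.rad2deg(np.arctan2(-l[0],l[1])),'x at y=.12',l[2]+(0.12-l[3])*l[0]/l[1])
c=X[box&(X[:,2]>.052)&(X[:,2]<.066)&(X[:,1]<.09)]
print('case n',len(c),np.median(c[:,2]))
rc=cv2.minAreaRect(c[:,:2].astype(np.float32)); print(rc, cv2.boxPoints(rc))
h,_=np.histogram(X[box][:,2],bins=np.arange(0,.16,.01)); print(h)
# rest: side
zs=np.load('side.npz'); S=cloud('side',zs['d']).reshape(-1,3)
th=np.deg2rad(8.5)
np.savez('pc.npz',X=X,S=S)
```

```text
bench z -0.000479117857197231
rail [-0.1364  0.9907  0.5737  0.1416] 332 0.039279055084763814 7.837018040820169 x at y=.12 0.5767052152110628
rail [-0.1384  0.9904  0.4749  0.1305] 324 0.03938563262500977 7.953615918846975 x at y=.12 0.4763596274274524
case n 2651 0.057811696026074055
((0.547397792339325, -0.023504842072725296), (0.1501697152853012, 0.0955522432923317), 7.2177910804748535) [[ 0.4669  0.0145]
 [ 0.4789 -0.0803]
 [ 0.6279 -0.0615]
 [ 0.6159  0.0333]]
[3914  366   22  702 1027 2508  222   53   21  105    0    0    0    0
    0]
```

```bash
cat >> h.py <<'E'
RY=np.deg2rad(7.9); RR=np.array([[np.cos(RY),-np.sin(RY),0],[np.sin(RY),np.cos(RY),0],[0,0,1]])
RO=np.array([.5265,.12,0.])  # provisional origin on the centre line
def rk(X): return (X-RO)@RR
E
python3 - <<'E'
from h import *
np.set_printoptions(precision=4,suppress=True)
d=np.load('pc.npz')
for n in 'XS':
    Q=rk(d[n]); print(n)
    def q(name,m,ax):
        s=Q[m][:,ax]; 
        if len(s)>8: print(' ',name,len(s),np.percentile(s,[0.5,5,50,95,99.5]))
    x,y,z=Q.T
    q('board y',(abs(x)<.14)&(z>.235)&(z<.27)&(y<.0)&(y>-.4),1)
    q('board x',(z>.235)&(z<.27)&(y<-.2)&(y>-.3),0)
    q('filed top y (z .128-.14)',(abs(x)<.07)&(z>.128)&(z<.142)&(y>-.4)&(y<-.1),1)
    q('filed face y',(abs(x)<.07)&(z>.08)&(z<.125)&(y>-.4)&(y<-.1),1)
    q('filed x',(z>.08)&(z<.125)&(y>-.4)&(y<-.15)&(abs(x)<.1),0)
    q('case x',(abs(x)<.1)&(z>.053)&(z<.063)&(y>-.25)&(y<-.06),0)
    q('case y',(abs(x)<.1)&(z>.053)&(z<.063)&(y>-.25)&(y<-.06),1)
    q('plate y',(abs(x)<.05)&(z>.06)&(z<.095)&(y>.0)&(y<.2),1)
    q('plate z',(abs(x)<.05)&(z>.06)&(z<.12)&(y>.0)&(y<.2),2)
    q('foot y',(abs(abs(x)-.0)<.04)&(z>.03)&(z<.055)&(y>.0)&(y<.2),1)
    q('railend y',(abs(abs(x)-.05)<.006)&(z>.03)&(z<.043)&(y>.0)&(y<.2),1)
E
```

```text
X
  board y 16619 [-0.3975 -0.3761 -0.2346 -0.1499 -0.1445]
  board x 7961 [-0.138  -0.1275  0.0047  0.1262  0.1387]
  case x 2642 [-0.0731 -0.0667 -0.0007  0.0679  0.0749]
  case y 2642 [-0.1922 -0.1877 -0.1446 -0.102  -0.0977]
  plate y 120 [0.099  0.0992 0.0995 0.1279 0.1305]
  plate z 198 [0.0605 0.0632 0.0884 0.0981 0.0997]
  foot y 541 [0.0991 0.1092 0.1259 0.1423 0.144 ]
  railend y 503 [0.0005 0.0054 0.0559 0.1386 0.1477]
S
  board y 3438 [-0.3927 -0.3308 -0.2074 -0.1409 -0.1387]
  board x 1398 [-0.138  -0.1259  0.0014  0.1252  0.1378]
  filed top y (z .128-.14) 374 [-0.2358 -0.2327 -0.2105 -0.198  -0.1961]
  filed face y 574 [-0.2039 -0.2021 -0.1996 -0.197  -0.1957]
  filed x 614 [-0.0704 -0.064   0.0029  0.0705  0.0774]
  case x 1103 [-0.0737 -0.0665  0.0004  0.0676  0.0746]
  case y 1103 [-0.2023 -0.1994 -0.1425 -0.0954 -0.0928]
  plate y 443 [0.1037 0.1045 0.1064 0.1208 0.1344]
  plate z 510 [0.0605 0.0622 0.0794 0.0966 0.0983]
  foot y 528 [0.1044 0.1057 0.1243 0.1466 0.1483]
  railend y 156 [0.0016 0.0037 0.0347 0.152  0.1529]
```

Run:
```python
from h import *
d=np.load('pc.npz'); A=np.vstack([d['X'],d['S']])
# max height per 10cm cell
print('cols x 0..0.8, rows y')
for y in np.arange(-1.4,.1,.1):
    print('%.1f'%y,[('%.2f'%np.percentile(s,99) if len(s:=A[(A[:,0]>=x)&(A[:,0]<x+.1)&(A[:,1]>=y)&(A[:,1]<y+.1)][:,2])>3 else ' -- ') for x in np.arange(-.2,.8,.1)])
st=bot.read_state(); print(st['joint_positions'])
```

```text
cols x 0..0.8, rows y
-1.4 [' -- ', ' -- ', ' -- ', ' -- ', ' -- ', ' -- ', ' -- ', ' -- ', ' -- ', ' -- ']
-1.3 ['0.01', ' -- ', ' -- ', '0.00', '0.00', ' -- ', ' -- ', ' -- ', '0.00', '0.19']
-1.2 ['0.00', ' -- ', ' -- ', '0.00', '0.00', ' -- ', ' -- ', ' -- ', '0.00', '0.19']
-1.1 ['0.00', '0.00', ' -- ', '0.00', '0.00', ' -- ', ' -- ', ' -- ', ' -- ', '0.19']
-1.0 ['0.00', '0.00', ' -- ', '0.00', '0.00', ' -- ', ' -- ', ' -- ', ' -- ', ' -- ']
-0.9 ['0.01', '0.00', ' -- ', '0.00', '0.35', '0.36', '0.35', '0.35', '0.35', ' -- ']
-0.8 ['0.01', '0.00', ' -- ', '0.00', '0.00', '0.16', '0.18', '0.16', ' -- ', ' -- ']
-0.7 [' -- ', ' -- ', ' -- ', '0.00', '0.33', '0.16', '0.17', '0.16', ' -- ', ' -- ']
-0.6 [' -- ', ' -- ', ' -- ', ' -- ', '0.00', '0.00', '0.14', '-0.00', ' -- ', ' -- ']
-0.5 [' -- ', ' -- ', ' -- ', '0.00', '0.00', '0.00', '0.00', '0.00', '0.00', '0.00']
-0.4 [' -- ', '0.00', '0.00', '0.00', '0.00', '0.00', '0.26', '0.38', '0.38', '0.26']
-0.3 ['0.00', '0.00', '0.00', '0.00', '0.00', '0.09', '0.30', '0.38', '0.38', '0.26']
-0.2 ['0.00', ' -- ', '0.00', '0.00', '0.50', '0.10', '0.30', '0.38', '0.38', '0.26']
-0.1 ['0.00', '0.35', '0.35', '0.51', '0.51', '0.00', '0.26', '0.26', '0.26', '0.00']
0.0 ['0.01', '0.35', '0.35', '0.43', '0.45', '0.00', '0.06', '0.06', '0.06', '0.00']
[-8.21934270e+01  3.02203179e+01  8.20875268e+01 -4.66637335e-04
  6.76893213e+01 -1.02270616e+01]
```

Call:
move_arm(increments=[{"xyz":[0,0,-41],"roll":0,"grip":0},{"xyz":[0,0,-41],"roll":0,"grip":0}])

```text
time_s: 1.17
position: [0.1932, -0.5922, 0.3023]
tcp_rot: [[0.951, 0.31, -0.001], [0.31, -0.951, 0.008], [0.001, -0.008, -1.0]]
force: [-0.5, -0.5, 1.3]
opening: 0.921
grasp_force: 0.0
```

Call:
move_arm(increments=[{"xyz":[0,0,-41],"roll":0,"grip":0},{"xyz":[0,0,-41],"roll":0,"grip":0},{"xyz":[0,0,-41],"roll":0,"grip":0},{"xyz":[0,0,-41],"roll":0,"grip":0},{"xyz":[0,0,-41],"roll":0,"grip":0}])

```text
time_s: 1.58
position: [0.1935, -0.5936, 0.5119]
tcp_rot: [[0.951, 0.31, 0.0], [0.31, -0.951, -0.0], [-0.0, 0.0, -1.0]]
force: [-0.3, -1.1, -0.1]
opening: 0.557
grasp_force: 0.0
```

Call:
move_arm(increments=[{"xyz":[-7,40,0],"roll":0,"grip":0},{"xyz":[-7,40,0],"roll":0,"grip":0},{"xyz":[-7,40,0],"roll":0,"grip":0},{"xyz":[-7,40,0],"roll":0,"grip":0},{"xyz":[-7,40,0],"roll":0,"grip":0}])

```text
time_s: 2.0
position: [0.2195, -0.7858, 0.5021]
tcp_rot: [[0.951, 0.31, 0.003], [0.31, -0.951, -0.009], [-0.0, 0.01, -1.0]]
force: [21.0, -77.1, 21.5]
opening: 0.17
grasp_force: 0.0
```

```bash
python3 -c "
from h import *
print(np.round(bot.read_state()['joint_positions'],1))"
```

```text
[-8.220e+01  4.480e+01  1.250e+01  1.000e-01  1.222e+02 -1.020e+01]
```

Call:
move_arm(increments=[{"xyz":[0,0,0],"roll":0,"grip":0}])

```text
time_s: 2.08
position: [0.2182, -0.7852, 0.4835]
tcp_rot: [[0.951, 0.308, -0.002], [0.308, -0.951, 0.024], [0.005, -0.024, -1.0]]
force: [-0.4, 3.0, -6.0]
opening: 0.097
grasp_force: 0.0
```

```bash
python3 -c "
from h import *
s=bot.read_state();print(np.round(s['joint_positions'],2),np.round(s['qvel'],2),s['force'],s['position'],s['tcp_rot'])
p,d=bot.capture('side');save('c',p)"
```

```text
[-8.2310e+01  4.5610e+01  1.3480e+01  6.0000e-02  1.2231e+02 -1.0230e+01] [ 0.23 -1.72 -2.98  0.09 -2.27  0.04] [-0.43318393  2.99296097 -6.01330642] [ 0.21824917 -0.78522618  0.48351241] [[ 0.95134187  0.30812755 -0.00246265]
 [ 0.30809414 -0.95104404  0.02435635]
 [ 0.00516278 -0.02392994 -0.99970031]]
```

Call:
move_arm(increments=[{"xyz":[0,0,0],"roll":0,"grip":0},{"xyz":[-1,8,0],"roll":0,"grip":0},{"xyz":[-1,8,0],"roll":0,"grip":0},{"xyz":[0,0,0],"roll":0,"grip":0}])

```text
time_s: 2.47
position: [0.22, -0.7904, 0.5007]
tcp_rot: [[0.951, 0.31, 0.005], [0.31, -0.951, -0.021], [-0.002, 0.022, -1.0]]
force: [-0.1, 0.4, -0.3]
opening: 0.006
grasp_force: 0.0
```

```bash
python3 -c "
from h import *
s=bot.read_state();print(np.round(s['joint_positions'],2),np.round(s['qvel'],2))"
```

```text
[-82.27  44.87  12.49   0.14 121.41 -10.25] [-0.13  0.43 -0.13 -0.03  0.97 -0.02]
```

Call:
move_arm(increments=[{"xyz":[-3,15,0],"roll":0,"grip":0},{"xyz":[-3,15,0],"roll":0,"grip":0},{"xyz":[-3,15,0],"roll":0,"grip":0},{"xyz":[-3,15,0],"roll":0,"grip":0},{"xyz":[0,0,0],"roll":0,"grip":0}])

```text
time_s: 2.88
position: [0.2166, -0.8172, 0.4731]
tcp_rot: [[0.951, 0.308, 0.012], [0.309, -0.95, -0.044], [-0.002, 0.046, -0.999]]
force: [0.3, 0.4, -1.2]
opening: 0.005
grasp_force: 0.0
```

```bash
python3 -c "
from h import *
s=bot.read_state();print(np.round(s['joint_positions'],2),np.round(s['qvel'],2))"
```

```text
[-82.83  46.83  12.49   0.41 118.07 -10.61] [ 0.17 -0.42 -1.03  0.1   1.81  0.17]
```

Call:
move_arm(increments=[{"xyz":[5,-30,0],"roll":0,"grip":0},{"xyz":[5,-30,0],"roll":0,"grip":0},{"xyz":[0,0,0],"roll":0,"grip":0}])

```text
time_s: 3.13
position: [0.2082, -0.7499, 0.469]
tcp_rot: [[0.951, 0.31, 0.011], [0.311, -0.95, -0.03], [0.001, 0.032, -0.999]]
force: [1.0, -0.9, -0.3]
opening: 0.007
grasp_force: 0.0
```

```bash
python3 -c "
from h import *
s=bot.read_state();print(np.round(s['joint_positions'],2),np.round(s['qvel'],2))"
```

```text
[-82.84  36.96  32.55   0.42 108.69 -10.79] [ -0.07   2.67 -13.85   0.31  -0.64   0.2 ]
```

Call:
move_arm(increments=[{"xyz":[-3,18,-8],"roll":0,"grip":0},{"xyz":[-3,15,-8],"roll":0,"grip":0},{"xyz":[-2,10,-6],"roll":0,"grip":0},{"xyz":[-2,10,-6],"roll":0,"grip":0},{"xyz":[-2,10,-6],"roll":0,"grip":0}])

```text
time_s: 3.55
position: [0.2123, -0.8056, 0.4974]
tcp_rot: [[0.951, 0.309, 0.015], [0.309, -0.949, -0.053], [-0.002, 0.055, -0.998]]
force: [0.5, 0.1, -0.3]
opening: 0.0
grasp_force: 0.0
```

Call:
move_arm(increments=[{"xyz":[-3,20,-12],"roll":0,"grip":0},{"xyz":[-5,30,-17],"roll":0,"grip":0},{"xyz":[-6,34,-20],"roll":0,"grip":0},{"xyz":[-6,34,-20],"roll":0,"grip":0},{"xyz":[-6,34,-20],"roll":0,"grip":0}])

```text
time_s: 3.97
position: [0.2019, -0.8294, 0.5225]
tcp_rot: [[0.951, 0.306, 0.042], [0.309, -0.937, -0.163], [-0.011, 0.168, -0.986]]
force: [-0.1, 0.2, -0.5]
opening: 0.008
grasp_force: 0.0
```

```bash
python3 -c "
from h import *
s=bot.read_state();print(np.round(s['joint_positions'],2),np.round(s['qvel'],2))"
```

```text
[-84.32  43.62  12.49   1.6  114.28 -11.56] [ -3.37  -4.18  -0.13   2.92 -12.09  -1.99]
```

Call:
move_arm(increments=[{"xyz":[-10,37,-13],"roll":0,"grip":0},{"xyz":[-10,37,-13],"roll":0,"grip":0},{"xyz":[-10,37,-12],"roll":0,"grip":0},{"xyz":[-10,37,-11],"roll":0,"grip":0},{"xyz":[-10,37,-10],"roll":0,"grip":0}])

```text
time_s: 4.38
position: [0.1787, -0.8743, 0.527]
tcp_rot: [[0.952, 0.299, 0.067], [0.306, -0.91, -0.279], [-0.022, 0.286, -0.958]]
force: [0.9, 0.5, -0.6]
opening: 0.003
grasp_force: 0.0
```

```bash
python3 -c "
from h import *
s=bot.read_state();print(np.round(s['joint_positions'],2),np.round(s['qvel'],2))"
```

```text
[-86.59  43.9   12.49   3.03 107.16 -13.27] [ -4.83   0.81  -0.05   3.5  -17.13  -3.62]
```

Call:
move_arm(increments=[{"xyz":[-10,38,-10],"roll":0,"grip":0},{"xyz":[-10,38,-9],"roll":0,"grip":0},{"xyz":[-10,38,-8],"roll":0,"grip":0},{"xyz":[-10,38,-7],"roll":0,"grip":0},{"xyz":[-10,38,-6],"roll":0,"grip":0}])

```text
time_s: 4.8
position: [0.1607, -0.916, 0.538]
tcp_rot: [[0.953, 0.289, 0.089], [0.3, -0.868, -0.395], [-0.037, 0.403, -0.914]]
force: [0.7, -0.2, -0.1]
opening: 0.003
grasp_force: 0.0
```

Call:
move_arm(increments=[{"xyz":[-13,38,-5],"roll":0,"grip":0},{"xyz":[-13,38,-4],"roll":0,"grip":0},{"xyz":[-13,38,-3],"roll":0,"grip":0},{"xyz":[-13,38,-2],"roll":0,"grip":0},{"xyz":[-13,38,-1],"roll":0,"grip":0}])

```text
time_s: 5.22
position: [0.1326, -0.9589, 0.5505]
tcp_rot: [[0.955, 0.277, 0.105], [0.291, -0.811, -0.508], [-0.055, 0.515, -0.855]]
force: [0.6, -0.3, -0.7]
opening: 0.004
grasp_force: 0.0
```

```bash
python3 -c "
from h import *
s=bot.read_state();print(np.round(s['joint_positions'],2),np.round(s['qvel'],2))"
```

```text
[-90.75  44.47  12.49   6.43  92.41 -16.55] [ -5.17   1.21  -0.     4.61 -18.36  -4.25]
```

Call:
move_arm(increments=[{"xyz":[-18,37,2],"roll":0,"grip":0},{"xyz":[-18,37,3],"roll":0,"grip":0},{"xyz":[-18,37,4],"roll":0,"grip":0},{"xyz":[-18,37,5],"roll":0,"grip":0},{"xyz":[-18,37,6],"roll":0,"grip":0}])

```text
time_s: 5.63
position: [0.087, -1.0071, 0.5555]
tcp_rot: [[0.958, 0.263, 0.114], [0.276, -0.74, -0.613], [-0.077, 0.619, -0.782]]
force: [0.3, -1.0, 0.1]
opening: 0.006
grasp_force: 0.0
```

Call:
move_arm(increments=[{"xyz":[-20,36,6],"roll":0,"grip":0},{"xyz":[-20,36,7],"roll":0,"grip":0},{"xyz":[-20,36,7],"roll":0,"grip":0},{"xyz":[0,0,0],"roll":0,"grip":0}])

```text
time_s: 5.97
position: [0.054, -1.0319, 0.5612]
tcp_rot: [[0.961, 0.253, 0.112], [0.261, -0.694, -0.671], [-0.092, 0.674, -0.733]]
force: [0.2, -0.3, -0.4]
opening: 0.005
grasp_force: 0.0
```

```bash
python3 -c "
from h import *
s=bot.read_state();print(np.round(s['joint_positions'],2),np.round(s['qvel'],2),np.round(s['tcp_rot'],4),s['position'],s['force'])"
```

```text
[-96.35  46.35  12.5   10.89  79.56 -21.49] [ 1.38 -0.45 -0.02  0.53  3.01  1.01] [[ 0.961   0.2528  0.1122]
 [ 0.2609 -0.6939 -0.6712]
 [-0.0918  0.6743 -0.7328]] [ 0.05395172 -1.03194833  0.56122962] [ 0.18880589 -0.33506127 -0.35806676]
```

```bash
cat >> h.py <<'E'
RO=np.array([.5265,.12,0.])+RR@[0,-.0855,0]   # rack origin in world
def go(target,n=None,frm=None,rack=False):
    st=bot.read_state(); p=np.array(st['position']) if frm is None else np.array(frm)
    t=RR@np.array(target)+RO if rack else np.array(target)
    v=np.array(st['tcp_rot']).T@(t-p)*1000; L=np.linalg.norm(v); n=n or int(np.ceil(L/40)); print(n,'rows of',np.round(v/n,1),'target world',np.round(t,4))
def where():
    st=bot.read_state(); R=RR.T@np.array(st['tcp_rot'])
    print('t',round(st['time_s'],2),'rack tcp',np.round(rk(np.array(st['position'])),4),'j',np.round(st['joint_positions'],1),'F',np.round(st['force'],1)); print(np.round(R,3))
E
python3 -c "
from h import *
np.set_printoptions(precision=3,suppress=True)
print(RO,np.array(bot.camera_model('wrist')['tool_from_camera']))
where(); go([.30,-.62,.60]); go([.55,-.1,.60],frm=[.30,-.62,.60]); go([.52,.2,.6],frm=[.55,-.1,.6])"
```

```text
[0.538 0.035 0.   ] [[-0.    -0.959 -0.282  0.077]
 [ 1.    -0.     0.    -0.   ]
 [-0.    -0.282  0.959 -0.163]
 [ 0.     0.     0.     1.   ]]
t 5.97 rack tcp [-0.626 -0.991  0.561] j [-96.3  46.3  12.5  10.9  79.6 -21.5] F [ 0.2 -0.3 -0.4]
[[ 0.988  0.155  0.019]
 [ 0.126 -0.722 -0.68 ]
 [-0.092  0.674 -0.733]]
13 rows of [ 26.2 -15.2 -21.3] target world [ 0.3  -0.62  0.6 ]
15 rows of [ 25.1 -19.8 -21.4] target world [ 0.55 -0.1   0.6 ]
8 rows of [  6.2 -27.  -25.6] target world [0.52 0.2  0.6 ]
```

Call:
move_arm(increments=[{"xyz":[26,-15,-21],"roll":0,"grip":0},{"xyz":[26,-15,-21],"roll":0,"grip":0},{"xyz":[26,-15,-21],"roll":0,"grip":0},{"xyz":[26,-15,-21],"roll":0,"grip":0},{"xyz":[26,-15,-21],"roll":0,"grip":0}])

```text
time_s: 6.38
position: [0.1525, -0.8725, 0.5779]
tcp_rot: [[0.96, 0.255, 0.116], [0.265, -0.692, -0.671], [-0.091, 0.675, -0.732]]
force: [0.4, -0.9, -0.7]
opening: 0.004
grasp_force: 0.0
```

Call:
move_arm(increments=[{"xyz":[26,-15,-21],"roll":0,"grip":0},{"xyz":[26,-15,-21],"roll":0,"grip":0},{"xyz":[26,-15,-21],"roll":0,"grip":0},{"xyz":[26,-15,-21],"roll":0,"grip":0},{"xyz":[26,-15,-21],"roll":0,"grip":0}])

```text
time_s: 6.8
position: [0.246, -0.7155, 0.5929]
tcp_rot: [[0.96, 0.254, 0.116], [0.265, -0.692, -0.671], [-0.09, 0.675, -0.732]]
force: [1.0, -0.3, 1.2]
opening: 0.003
grasp_force: 0.0
```

```bash
python3 -c "
from h import *
where(); go([.55,-.1,.60]); go([.52,.2,.6],frm=[.55,-.1,.6])"
```

```text
t 6.8 rack tcp [-0.3926 -0.7035  0.5929] j [-79.2  13.2  64.8  -0.8  59.   -6.5] F [ 1.  -0.3  1.2]
[[ 0.987  0.157  0.023]
 [ 0.13  -0.721 -0.681]
 [-0.09   0.675 -0.732]]
18 rows of [ 25.2 -19.1 -21.3] target world [ 0.55 -0.1   0.6 ]
8 rows of [  6.3 -26.9 -25.6] target world [0.52 0.2  0.6 ]
```

Orientation holds exactly. Continue travelling.

Call:
move_arm(increments=[{"xyz":[25,-19,-21],"roll":0,"grip":0},{"xyz":[25,-19,-21],"roll":0,"grip":0},{"xyz":[25,-19,-21],"roll":0,"grip":0},{"xyz":[25,-19,-21],"roll":0,"grip":0},{"xyz":[25,-19,-21],"roll":0,"grip":0}])

```text
time_s: 7.22
position: [0.3294, -0.546, 0.5944]
tcp_rot: [[0.96, 0.254, 0.117], [0.265, -0.692, -0.671], [-0.09, 0.676, -0.732]]
force: [0.4, -1.1, -0.1]
opening: 0.006
grasp_force: 0.0
```

Call:
move_arm(increments=[{"xyz":[25,-19,-21],"roll":0,"grip":0},{"xyz":[25,-19,-21],"roll":0,"grip":0},{"xyz":[25,-19,-21],"roll":0,"grip":0},{"xyz":[25,-19,-21],"roll":0,"grip":0},{"xyz":[25,-19,-21],"roll":0,"grip":0}])

```text
time_s: 7.63
position: [0.4129, -0.3766, 0.5963]
tcp_rot: [[0.96, 0.253, 0.118], [0.265, -0.692, -0.671], [-0.088, 0.676, -0.732]]
force: [0.6, -0.3, 0.6]
opening: 0.001
grasp_force: 0.0
```

Call:
move_arm(increments=[{"xyz":[25,-19,-21],"roll":0,"grip":0},{"xyz":[25,-19,-21],"roll":0,"grip":0},{"xyz":[25,-19,-21],"roll":0,"grip":0},{"xyz":[25,-19,-21],"roll":0,"grip":0},{"xyz":[25,-19,-21],"roll":0,"grip":0}])

```text
time_s: 8.05
position: [0.4966, -0.207, 0.5978]
tcp_rot: [[0.96, 0.253, 0.118], [0.265, -0.693, -0.67], [-0.088, 0.675, -0.733]]
force: [-0.2, 0.3, 0.2]
opening: 0.008
grasp_force: 0.0
```

```bash
python3 -c "
from h import *
where(); go([0,.15,.45],rack=True)"
```

```text
t 8.05 rack tcp [-0.0745 -0.2343  0.5978] j [-14.2   4.   75.3 -38.8  82.1  57.4] F [-0.2  0.3  0.2]
[[ 0.988  0.155  0.025]
 [ 0.131 -0.721 -0.68 ]
 [-0.088  0.675 -0.733]]
11 rows of [ 12.4 -33.2 -13.7] target world [0.5176 0.1839 0.45  ]
```

Call:
move_arm(increments=[{"xyz":[12.4,-33.2,-13.7],"roll":0,"grip":0},{"xyz":[12.4,-33.2,-13.7],"roll":0,"grip":0},{"xyz":[12.4,-33.2,-13.7],"roll":0,"grip":0},{"xyz":[12.4,-33.2,-13.7],"roll":0,"grip":0},{"xyz":[12.4,-33.2,-13.7],"roll":0,"grip":0}])

```text
time_s: 8.47
position: [0.5054, -0.0295, 0.5296]
tcp_rot: [[0.96, 0.253, 0.118], [0.266, -0.694, -0.669], [-0.088, 0.674, -0.733]]
force: [0.3, -0.6, -0.0]
opening: 0.005
grasp_force: 0.0
```

Call:
move_arm(increments=[{"xyz":[12.4,-33.2,-13.7],"roll":0,"grip":0},{"xyz":[12.4,-33.2,-13.7],"roll":0,"grip":0},{"xyz":[12.4,-33.2,-13.7],"roll":0,"grip":0},{"xyz":[12.4,-33.2,-13.7],"roll":0,"grip":0},{"xyz":[12.4,-33.2,-13.7],"roll":0,"grip":0}])

```text
time_s: 8.88
position: [0.5147, 0.1481, 0.462]
tcp_rot: [[0.96, 0.254, 0.118], [0.266, -0.694, -0.669], [-0.088, 0.673, -0.734]]
force: [-0.2, -0.4, 0.2]
opening: 0.009
grasp_force: 0.0
```

Call:
move_arm(increments=[{"xyz":[0,0,0],"roll":-0.125,"grip":0},{"xyz":[0,0,0],"roll":-0.125,"grip":0},{"xyz":[0,0,0],"roll":-0.125,"grip":0},{"xyz":[0,0,0],"roll":-0.125,"grip":0},{"xyz":[0,0,0],"roll":-0.125,"grip":0}])

```text
time_s: 9.3
position: [0.515, 0.1465, 0.4624]
tcp_rot: [[0.625, 0.772, 0.117], [0.624, -0.404, -0.669], [-0.469, 0.491, -0.734]]
force: [-0.5, 0.5, 0.3]
opening: 0.006
grasp_force: 0.0
```

```bash
python3 -c "
from h import *
where()"
```

```text
t 9.3 rack tcp [-0.0078  0.1134  0.4624] j [ 25.4  19.9  74.  -41.3  97.5  60.4] F [-0.5  0.5  0.3]
[[ 0.705  0.709  0.024]
 [ 0.532 -0.506 -0.679]
 [-0.469  0.491 -0.734]]
```

Call:
move_arm(increments=[{"xyz":[0,0,0],"roll":-0.125,"grip":0},{"xyz":[0,0,0],"roll":-0.125,"grip":0},{"xyz":[0,0,0],"roll":-0.125,"grip":0},{"xyz":[0,0,0],"roll":-0.125,"grip":0},{"xyz":[0,0,0],"roll":-0.125,"grip":0}])

```text
time_s: 9.72
position: [0.515, 0.1463, 0.4625]
tcp_rot: [[0.056, 0.992, 0.117], [0.743, 0.037, -0.669], [-0.667, 0.124, -0.734]]
force: [0.2, 1.3, -0.7]
opening: 0.008
grasp_force: 0.0
```

Call:
move_arm(increments=[{"xyz":[0,0,0],"roll":-0.125,"grip":0},{"xyz":[0,0,0],"roll":-0.03,"grip":0},{"xyz":[0,0,0],"roll":0,"grip":0}])

```text
time_s: 9.97
position: [0.5149, 0.1462, 0.4625]
tcp_rot: [[-0.092, 0.989, 0.117], [0.729, 0.147, -0.669], [-0.679, 0.024, -0.734]]
force: [-0.3, 0.2, 0.3]
opening: 0.008
grasp_force: 0.0
```

Run:
```python
from h import *
np.set_printoptions(precision=4,suppress=True)
where()
p,d=bot.capture('wrist'); save('d',p); Q=rk(cloud('wrist',d)).reshape(-1,3); np.save('w.npy',Q)
x,y,z=Q.T
def q(n,m,ax):
    s=Q[m][:,ax]; print(n,len(s),np.percentile(s,[.5,5,50,95,99.5]) if len(s)>8 else '')
ok=d.ravel()>0
q('case z',ok&(abs(x)<.06)&(y>-.08)&(y<-.03)&(z>.03),2)
m=ok&(abs(x)<.09)&(z>.05)&(z<.066)&(y<.05)&(y>-.15)
q('case y',m,1);q('case x',m,0)
q('filed face y',ok&(abs(x)<.06)&(z>.08)&(z<.13)&(y<-.05)&(y>-.2),1)
q('plate y',ok&(abs(x)<.05)&(z>.055)&(z<.105)&(y>.1),1)
q('rail x',ok&(z>.035)&(z<.045)&(y>.03)&(y<.15)&(x>.03)&(x<.07),0)
q('rail x-',ok&(z>.035)&(z<.045)&(y>.03)&(y<.15)&(x<-.03)&(x>-.07),0)
q('rail z',ok&(z>.03)&(z<.05)&(y>.03)&(y<.15)&(abs(abs(x)-.05)<.005),2)
go([0,.03,.12],rack=True)
```

```text
t 9.97 rack tcp [-0.0079  0.113   0.4625] j [ 25.4  19.9  74.  -41.3  97.5  16.1] F [-0.3  0.2  0.3]
[[ 0.009  1.     0.024]
 [ 0.734  0.01  -0.679]
 [-0.679  0.024 -0.734]]
case z 3803 [0.0581 0.0589 0.0615 0.26   0.2607]
case y 5506 [-0.1162 -0.1152 -0.0531 -0.0108 -0.0092]
case x 5506 [-0.0733 -0.0664  0.0006  0.0679  0.0748]
filed face y 1418 [-0.117  -0.1163 -0.1152 -0.114  -0.1135]
plate y 0 
rail x 0 
rail x- 0 
rail z 0 
9 rows of [19.1 -0.1 34.2] target world [0.5341 0.065  0.12  ]
```

View pics/d.png

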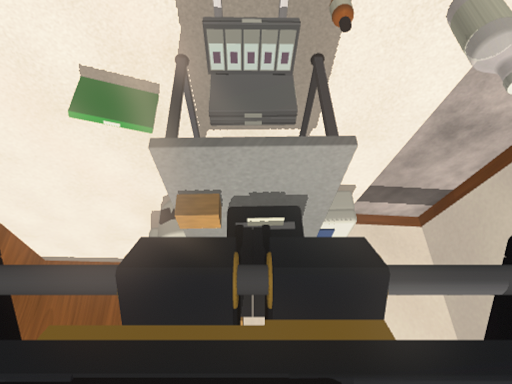

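```bash
python3 -c "
from h import *
go([0,.085,.119],rack=True)"
```

```text
9 rows of [23.6 -0.1 30.1] target world [0.5266 0.1195 0.119 ]
```

Call:
move_arm(increments=[{"xyz":[23.6,0,30.1],"roll":0,"grip":0},{"xyz":[23.6,0,30.1],"roll":0,"grip":0},{"xyz":[23.6,0,30.1],"roll":0,"grip":0},{"xyz":[23.6,0,30.1],"roll":0,"grip":0},{"xyz":[23.6,0,30.1],"roll":0,"grip":0}])

```text
time_s: 10.43
position: [0.5214, 0.131, 0.2703]
tcp_rot: [[-0.09, 0.989, 0.117], [0.729, 0.146, -0.669], [-0.678, 0.025, -0.734]]
force: [0.5, 0.4, -0.1]
opening: 0.004
grasp_force: 0.0
```

Call:
move_arm(increments=[{"xyz":[23.6,0,30.1],"roll":0,"grip":0},{"xyz":[23.6,0,30.1],"roll":0,"grip":0},{"xyz":[23.6,0,30.1],"roll":0,"grip":0},{"xyz":[23.6,0,30.1],"roll":0,"grip":0},{"xyz":[0,0,0],"roll":0,"grip":0}])

```text
time_s: 10.85
position: [0.5226, 0.1173, 0.1112]
tcp_rot: [[-0.1, 0.989, 0.105], [0.726, 0.144, -0.672], [-0.68, 0.009, -0.733]]
force: [-0.4, -0.1, -0.1]
opening: 0.006
grasp_force: 0.0
```

Run:
```python
from h import *
np.set_printoptions(precision=4,suppress=True)
where()
p,d=bot.capture('wrist'); save('e',p); Q=rk(cloud('wrist',d)).reshape(-1,3)
x,y,z=Q.T; ok=d.ravel()>0
def q(n,m,ax):
    s=Q[m][:,ax]; print(n,len(s),np.percentile(s,[.5,5,50,95,99.5]) if len(s)>8 else '')
m=ok&(abs(x)<.09)&(z>.05)&(z<.066)&(y<.03)&(y>-.105)
q('case y',m,1);q('case x',m,0);q('case z',m,2)
q('face +y, y',ok&(abs(x)<.07)&(z>.042)&(z<.055)&(y<.03)&(y>-.05),1)
q('filed face y',ok&(abs(x)<.06)&(z>.08)&(z<.13)&(y<-.05)&(y>-.2),1)
go([0,-.0035,.0236],rack=True,n=8)
p,d=bot.capture('side'); save('f',p)
```

```text
t 10.85 rack tcp [-0.0042  0.0834  0.1112] j [ 22.4  43.1  95.3 -47.5  63.8  44.7] F [-0.4 -0.1 -0.1]
[[ 0.001  1.     0.011]
 [ 0.733  0.007 -0.68 ]
 [-0.68   0.009 -0.733]]
case y 3653 [-0.0343 -0.0306 -0.0106 -0.0085 -0.0077]
case x 3653 [-0.0707 -0.0645  0.0062  0.0708  0.077 ]
case z 3653 [0.0501 0.0512 0.061  0.0642 0.0647]
face +y, y 1968 [-0.0123 -0.0112 -0.0091  0.0251  0.0294]
filed face y 254 [-0.1168 -0.116  -0.1145 -0.1131 -0.1125]
8 rows of [-0.2  0.1 15.8] target world [0.5387 0.0318 0.0236]
```

View pics/f.png

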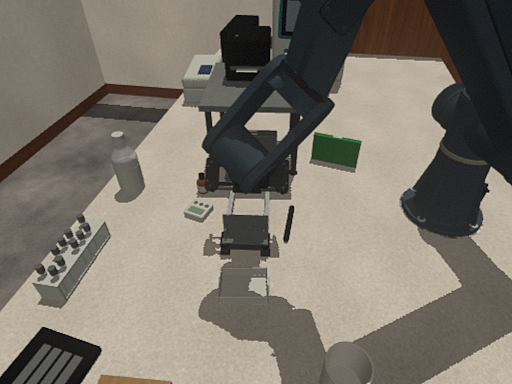

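Call:
move_arm(increments=[{"xyz":[0,0.5,18],"roll":0,"grip":0},{"xyz":[0,0.5,18],"roll":0,"grip":0},{"xyz":[0,0.5,18],"roll":0,"grip":0},{"xyz":[0,0.5,18],"roll":0,"grip":0},{"xyz":[0,0.5,18],"roll":0,"grip":0}])

```text
time_s: 11.37
position: [0.5423, 0.0593, 0.0568]
tcp_rot: [[-0.087, 0.989, 0.123], [0.729, 0.147, -0.669], [-0.679, 0.031, -0.733]]
force: [0.0, -0.1, 0.7]
opening: 0.009
grasp_force: 0.0
```

Run:
```python
from h import *
where();go([0,-.0035,.0236],rack=True,n=4)
```

```text
t 11.37 rack tcp [0.0073 0.0232 0.0568] j [ 16.3  47.7  98.4 -55.4  55.3  50.2] F [ 0.  -0.1  0.7]
[[ 0.014  0.999  0.029]
 [ 0.734  0.01  -0.679]
 [-0.679  0.031 -0.733]]
4 rows of [ 0.7 -2.1 10.6] target world [0.5387 0.0318 0.0236]
```

Call:
move_arm(increments=[{"xyz":[0.7,-1.5,10.5],"roll":0,"grip":0},{"xyz":[0.7,-1.5,10.5],"roll":0,"grip":0},{"xyz":[0.7,-1.5,10.5],"roll":0,"grip":0},{"xyz":[0.7,-1.5,10],"roll":0,"grip":0},{"xyz":[0,0,0],"roll":0,"grip":0}])

```text
time_s: 11.78
position: [0.537, 0.0311, 0.0198]
tcp_rot: [[-0.093, 0.989, 0.114], [0.727, 0.145, -0.671], [-0.68, 0.02, -0.733]]
force: [-0.4, -0.3, 0.5]
opening: 0.003
grasp_force: 0.0
```

Run:
```python
from h import *
where();go([0.002,-.0035,.0236],rack=True,n=1)
```

```text
t 11.78 rack tcp [-0.0019 -0.004   0.0198] j [ 13.6  51.2 100.5 -60.1  51.5  54.5] F [-0.4 -0.3  0.5]
[[ 0.008  1.     0.02 ]
 [ 0.733  0.008 -0.68 ]
 [-0.68   0.02  -0.733]]
1 rows of [-2.1  3.9 -3. ] target world [0.5407 0.0321 0.0236]
```

Call:
move_arm(increments=[{"xyz":[-5.2,0.5,1.9],"roll":0,"grip":0},{"xyz":[-5.2,0.5,1.9],"roll":0,"grip":0},{"xyz":[-5.2,0.5,1.9],"roll":0,"grip":0},{"xyz":[0,0,0],"roll":0,"grip":0}])

```text
time_s: 12.12
position: [0.5417, 0.0165, 0.0277]
tcp_rot: [[-0.091, 0.989, 0.116], [0.728, 0.146, -0.67], [-0.68, 0.023, -0.733]]
force: [0.3, 0.3, -1.2]
opening: 0.003
grasp_force: 0.4
```

Run:
```python
from h import *
where();go([0.002,-.0189,.0587],rack=True,n=4)
```

```text
t 12.12 rack tcp [ 0.0008 -0.0191  0.0277] j [ 12.   50.3 100.9 -61.   51.   53.6] F [ 0.3  0.3 -1.2]
[[ 0.01   1.     0.023]
 [ 0.734  0.008 -0.68 ]
 [-0.68   0.023 -0.733]]
4 rows of [-5.2  0.5 -5.7] target world [0.5428 0.0169 0.0587]
```

Contact made (force −1.2 N). Lift on.

Call:
move_arm(increments=[{"xyz":[-5.2,0.5,-5.7],"roll":0,"grip":0},{"xyz":[-5.2,0.5,-5.7],"roll":0,"grip":0},{"xyz":[-5.2,0.5,-5.7],"roll":0,"grip":0},{"xyz":[-5.2,0.5,-5.7],"roll":0,"grip":0},{"xyz":[0,0,0],"roll":0,"grip":0}])

```text
time_s: 12.53
position: [0.5434, 0.0179, 0.0599]
tcp_rot: [[-0.091, 0.989, 0.118], [0.728, 0.147, -0.67], [-0.68, 0.025, -0.733]]
force: [-0.4, 0.8, -0.6]
opening: 0.002
grasp_force: 0.6
```

Run:
```python
from h import *
where();go([0.002,-.0299,.0873],rack=True,n=5)
p,d=bot.capture('side'); cv2.imwrite('pics/g.png',cv2.resize(p[90:280,150:350,::-1],(800,600)[:2] and (600,570)))
```

```text
t 12.53 rack tcp [ 0.0027 -0.018   0.0599] j [ 12.1  46.9 100.7 -58.7  52.7  49.9] F [-0.4  0.8 -0.6]
[[ 0.01   1.     0.025]
 [ 0.733  0.01  -0.68 ]
 [-0.68   0.025 -0.733]]
5 rows of [-5.5 -0.  -2.4] target world [0.5443 0.006  0.0873]
```

View pics/g.png

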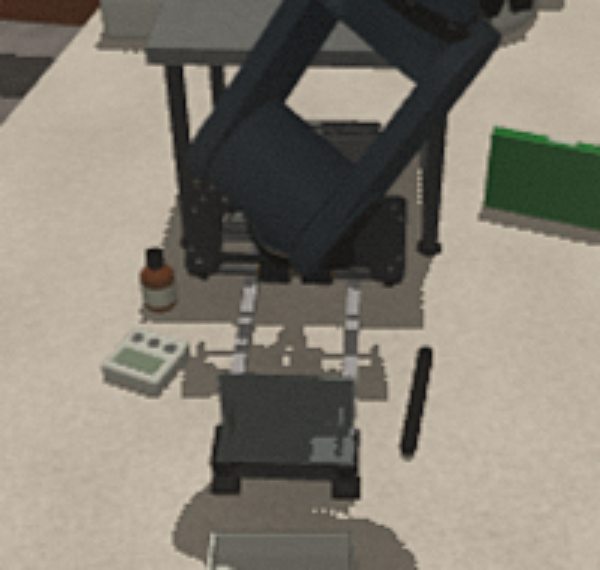

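Call:
move_arm(increments=[{"xyz":[-5.5,0,-2.4],"roll":0,"grip":0},{"xyz":[-5.5,0,-2.4],"roll":0,"grip":0},{"xyz":[-5.5,0,-2.4],"roll":0,"grip":0},{"xyz":[-5.5,0,-2.4],"roll":0,"grip":0},{"xyz":[-5.5,0,-2.4],"roll":0,"grip":0}])

```text
time_s: 13.0
position: [0.5437, 0.005, 0.086]
tcp_rot: [[-0.093, 0.989, 0.115], [0.727, 0.146, -0.671], [-0.68, 0.022, -0.733]]
force: [0.3, 0.5, -1.1]
opening: 0.006
grasp_force: 0.4
```

```bash
cat >> h.py <<'E'
def case_tilt():
    p,d=bot.capture('wrist'); Q=rk(cloud('wrist',d)).reshape(-1,3); x,y,z=Q.T
    m=(d.ravel()>0)&(abs(x)>.028)&(abs(x)<.07)&(z>.048)&(z<.15)&(y>-.12)&(y<.02)
    s=Q[m]; print('case pts',len(s))
    if len(s)<30: return p
    for lo in np.arange(.048,.15,.01):
        k=s[(s[:,2]>=lo)&(s[:,2]<lo+.01)]
        if len(k)>5: print('  z%.3f'%lo,len(k),'y',np.round(np.percentile(k[:,1],[5,50,95]),4),'L/R',np.round([np.median(k[k[:,0]<0][:,1]) if (k[:,0]<0).any() else 0,np.median(k[k[:,0]>0][:,1]) if (k[:,0]>0).any() else 0],4))
    return p
E
python3 - <<'E'
from h import *
where();go([0.002,-.0423,.0948],rack=True,n=2)
p=case_tilt(); save('h',p)
E
```

```text
t 13.0 rack tcp [ 0.0012 -0.0308  0.086 ] j [ 10.8  44.1 101.1 -57.8  53.5  46.6] F [ 0.3  0.5 -1.1]
[[ 0.008  1.     0.022]
 [ 0.733  0.009 -0.68 ]
 [-0.68   0.022 -0.733]]
2 rows of [-7.2  0.4  0.7] target world [ 0.546  -0.0063  0.0948]
case pts 1158
  z0.048 603 y [-0.097  -0.0915 -0.0865] L/R [-0.0913 -0.0916]
  z0.058 555 y [-0.0854 -0.0811 -0.0755] L/R [-0.0821 -0.0802]
```

Call:
move_arm(increments=[{"xyz":[-4.8,0.3,0.5],"roll":0,"grip":0},{"xyz":[-4.8,0.3,0.5],"roll":0,"grip":0},{"xyz":[-4.8,0.3,0.5],"roll":0,"grip":0},{"xyz":[-5.8,0,2.3],"roll":0,"grip":0},{"xyz":[-5.8,0,2.3],"roll":0,"grip":0}])

```text
time_s: 13.47
position: [0.5478, -0.0179, 0.0988]
tcp_rot: [[-0.093, 0.989, 0.116], [0.728, 0.147, -0.67], [-0.68, 0.022, -0.733]]
force: [0.2, 1.3, -0.9]
opening: 0.005
grasp_force: 0.4
```

Run:
```python
from h import *
where();go([0.002,-.066,.1012],rack=True,n=2)
p=case_tilt()
```

```text
t 13.47 rack tcp [ 0.0021 -0.054   0.0988] j [  8.3  42.6 101.7 -58.7  52.8  44.6] F [ 0.2  1.3 -0.9]
[[ 0.008  1.     0.022]
 [ 0.733  0.009 -0.68 ]
 [-0.68   0.022 -0.733]]
2 rows of [-5.2 -0.1  3.2] target world [ 0.5493 -0.0298  0.1012]
case pts 4886
  z0.048 930 y [-0.0973 -0.0946 -0.0918] L/R [-0.0944 -0.0947]
  z0.058 1077 y [-0.0915 -0.0887 -0.086 ] L/R [-0.0886 -0.0888]
  z0.068 1223 y [-0.0855 -0.0827 -0.08  ] L/R [-0.0825 -0.0829]
  z0.078 1395 y [-0.0796 -0.0768 -0.0743] L/R [-0.0767 -0.077 ]
  z0.088 212 y [-0.0744 -0.0734 -0.0711] L/R [-0.0725 -0.0735]
  z0.118 22 y [-0.0612 -0.0578 -0.0565] L/R [-0.0578  0.    ]
  z0.128 27 y [-0.0665 -0.0628 -0.0604] L/R [-0.0628  0.    ]
```

Call:
move_arm(increments=[{"xyz":[-5.2,0,3.2],"roll":0,"grip":0},{"xyz":[-5.2,0,3.2],"roll":0,"grip":0},{"xyz":[-4.2,0,4.3],"roll":0,"grip":0},{"xyz":[-4.2,0,4.3],"roll":0,"grip":0},{"xyz":[0,0,0],"roll":0,"grip":0}])

```text
time_s: 13.93
position: [0.551, -0.0425, 0.1003]
tcp_rot: [[-0.092, 0.989, 0.114], [0.727, 0.145, -0.671], [-0.68, 0.021, -0.733]]
force: [0.2, 0.1, 0.1]
opening: 0.005
grasp_force: 0.0
```

Run:
```python
from h import *
where();go([0.002,-.0895,.0995],rack=True,n=4)
p=case_tilt()
```

```text
t 13.93 rack tcp [ 0.002  -0.0788  0.1003] j [  5.6  42.3 102.3 -60.4  51.3  44. ] F [0.2 0.1 0.1]
[[ 0.009  1.     0.021]
 [ 0.733  0.008 -0.68 ]
 [-0.68   0.021 -0.733]]
4 rows of [-1.8 -0.   2. ] target world [ 0.5525 -0.0531  0.0995]
case pts 17288
  z0.048 1440 y [-0.0965 -0.0955 -0.0944] L/R [-0.0954 -0.0956]
  z0.058 1585 y [-0.0952 -0.0941 -0.093 ] L/R [-0.094  -0.0942]
  z0.068 1708 y [-0.0939 -0.0927 -0.0916] L/R [-0.0926 -0.0928]
  z0.078 1879 y [-0.0925 -0.0914 -0.0903] L/R [-0.0913 -0.0914]
  z0.088 1008 y [-0.0913 -0.0903 -0.0892] L/R [-0.0903 -0.0903]
  z0.098 8 y [-0.09   -0.0886 -0.0877] L/R [-0.0886  0.    ]
  z0.128 663 y [-0.0853  0.0042  0.0079] L/R [0.0035 0.0048]
  z0.138 8476 y [0.0018 0.0043 0.0125] L/R [0.0039 0.0047]
  z0.148 518 y [0.002  0.0083 0.0108] L/R [0.0079 0.009 ]
```

Call:
move_arm(increments=[{"xyz":[-1.8,0,2],"roll":0,"grip":0},{"xyz":[-1.8,0,2],"roll":0,"grip":0},{"xyz":[-1.8,0,2],"roll":0,"grip":0},{"xyz":[-1.8,0,2],"roll":0,"grip":0},{"xyz":[0,0,0],"roll":0,"grip":0}])

```text
time_s: 14.4
position: [0.5527, -0.0521, 0.0993]
tcp_rot: [[-0.093, 0.989, 0.115], [0.728, 0.146, -0.67], [-0.68, 0.022, -0.733]]
force: [0.3, -0.2, -0.3]
opening: 0.007
grasp_force: 0.0
```

Run:
```python
from h import *
where()
p=case_tilt()
```

```text
t 14.4 rack tcp [ 0.0023 -0.0886  0.0993] j [  4.6  42.3 102.5 -61.2  50.6  43.9] F [ 0.3 -0.2 -0.3]
[[ 0.008  1.     0.022]
 [ 0.733  0.009 -0.68 ]
 [-0.68   0.022 -0.733]]
case pts 18561
  z0.048 1669 y [-0.0982 -0.0973 -0.0964] L/R [-0.0972 -0.0974]
  z0.058 1798 y [-0.0982 -0.0972 -0.0963] L/R [-0.0972 -0.0973]
  z0.068 1940 y [-0.0982 -0.0973 -0.0963] L/R [-0.0972 -0.0973]
  z0.078 2111 y [-0.0983 -0.0973 -0.0963] L/R [-0.0972 -0.0973]
  z0.088 1183 y [-0.0982 -0.0972 -0.0962] L/R [-0.0971 -0.0973]
  z0.098 26 y [-0.0983 -0.0971 -0.0962] L/R [-0.0971  0.    ]
  z0.128 949 y [-0.0972 -0.0065 -0.0016] L/R [-0.0073 -0.0046]
  z0.138 8477 y [-0.0083 -0.0058  0.0024] L/R [-0.0062 -0.0054]
  z0.148 403 y [-0.0044 -0.0022 -0.    ] L/R [-0.0032 -0.0013]
```

Call:
move_arm(increments=[{"xyz":[3,0,-10],"roll":0,"grip":0},{"xyz":[0,0,-36],"roll":0,"grip":0},{"xyz":[0,0,-36],"roll":0,"grip":0},{"xyz":[0,0,-36],"roll":0,"grip":0},{"xyz":[0,0,-36],"roll":0,"grip":0}])

```text
time_s: 14.87
position: [0.5338, 0.0555, 0.2115]
tcp_rot: [[-0.094, 0.989, 0.115], [0.728, 0.147, -0.669], [-0.679, 0.021, -0.734]]
force: [0.8, 0.1, -0.2]
opening: 0.001
grasp_force: 0.0
```

Run:
```python
from h import *
where()
go([0,.24,.17],rack=True)
```

```text
t 14.87 rack tcp [-0.0017  0.0206  0.2115] j [ 16.2  32.6  96.1 -47.4  66.4  34. ] F [ 0.8  0.1 -0.2]
[[ 0.007  1.     0.022]
 [ 0.734  0.01  -0.679]
 [-0.679  0.021 -0.734]]
6 rows of [ 31.5   0.5 -19.7] target world [0.5053 0.273  0.17  ]
```

Call:
move_arm(increments=[{"xyz":[31.5,0.5,-19.7],"roll":0,"grip":0},{"xyz":[31.5,0.5,-19.7],"roll":0,"grip":0},{"xyz":[31.5,0.5,-19.7],"roll":0,"grip":0},{"xyz":[31.5,0.5,-19.7],"roll":0,"grip":0},{"xyz":[31.5,0.5,-19.7],"roll":0,"grip":0}])

```text
time_s: 15.28
position: [0.51, 0.2373, 0.1757]
tcp_rot: [[-0.094, 0.989, 0.116], [0.728, 0.148, -0.669], [-0.679, 0.022, -0.734]]
force: [0.9, 0.3, 0.1]
opening: 0.005
grasp_force: 0.0
```

Call:
move_arm(increments=[{"xyz":[31.5,0.5,-19.7],"roll":0,"grip":0},{"xyz":[0,0,0],"roll":0,"grip":0}])

```text
time_s: 15.45
position: [0.505, 0.2782, 0.1667]
tcp_rot: [[-0.098, 0.988, 0.12], [0.73, 0.154, -0.666], [-0.676, 0.023, -0.737]]
force: [0.6, -0.9, 0.1]
opening: 0.004
grasp_force: 0.0
```

Run:
```python
from h import *
np.set_printoptions(precision=4,suppress=True)
where()
p,d=bot.capture('wrist'); save('i',p); Q=rk(cloud('wrist',d)).reshape(-1,3); x,y,z=Q.T; ok=d.ravel()>0
def q(n,m,ax):
    s=Q[m][:,ax]; print(n,len(s),np.percentile(s,[.5,5,50,95,99.5]) if len(s)>8 else '')
for a in np.arange(.0,.12,.01): q('y at z%.2f'%a,ok&(abs(x)<.04)&(z>a)&(z<a+.01)&(y>.1)&(y<.3),1)
q('case y',ok&(abs(x)<.07)&(z>.06)&(z<.12)&(y<-.07)&(y>-.2),1); q('case top',ok&(abs(x)<.07)&(z>.1)&(z<.2)&(y<-.09)&(y>-.15),2)
go([0,.225,.07],rack=True)
```

```text
t 15.45 rack tcp [0.0005 0.2451 0.1667] j [ 36.3  42.9  80.9 -38.   80.6  42.8] F [ 0.6 -0.9  0.1]
[[ 0.003  1.     0.028]
 [ 0.737  0.016 -0.676]
 [-0.676  0.023 -0.737]]
y at z0.00 6443 [0.2099 0.2137 0.2441 0.2677 0.2707]
y at z0.01 658 [0.2216 0.2221 0.2893 0.2916 0.2923]
y at z0.02 2506 [0.2129 0.2145 0.2229 0.292  0.2927]
y at z0.03 702 [0.2236 0.2869 0.2896 0.292  0.2926]
y at z0.04 3829 [0.1871 0.1882 0.211  0.2287 0.2295]
y at z0.05 817 [0.1864 0.1869 0.1878 0.1888 0.1892]
y at z0.06 852 [0.1864 0.1869 0.1878 0.1887 0.1892]
y at z0.07 916 [0.1865 0.187  0.1879 0.1888 0.1893]
y at z0.08 966 [0.1865 0.187  0.1879 0.1889 0.1894]
y at z0.09 1155 [0.1846 0.1857 0.1879 0.189  0.1897]
y at z0.10 13 [0.1861 0.1862 0.1874 0.1887 0.1889]
y at z0.11 0 
case y 6 
case top 43 [0.1169 0.1182 0.1318 0.1397 0.1398]
3 rows of [17.9 -0.9 27.7] target world [0.5073 0.2582 0.07  ]
```

View pics/i.png

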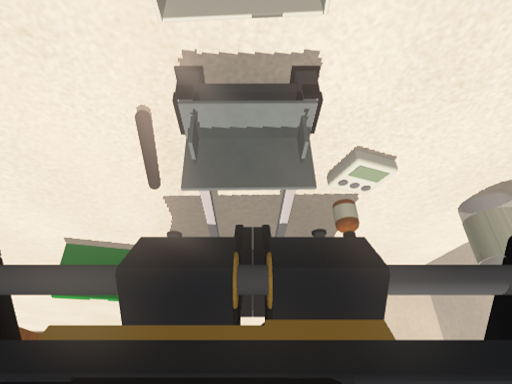

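Call:
move_arm(increments=[{"xyz":[16,-0.9,28],"roll":0,"grip":0},{"xyz":[16,-0.9,28],"roll":0,"grip":0},{"xyz":[16,-0.9,28],"roll":0,"grip":0},{"xyz":[0,0,0],"roll":0,"grip":0}])

```text
time_s: 15.83
position: [0.5053, 0.2456, 0.0696]
tcp_rot: [[-0.098, 0.989, 0.106], [0.724, 0.144, -0.674], [-0.682, 0.011, -0.731]]
force: [-0.4, -0.4, -0.4]
opening: 0.004
grasp_force: 0.0
```

Run:
```python
from h import *
where()
go([0,-.04,.068],rack=True)
```

```text
t 15.83 rack tcp [-0.0037  0.2129  0.0696] j [ 33.9  50.   85.4 -40.8  71.4  48.7] F [-0.4 -0.4 -0.4]
[[ 0.002  1.     0.013]
 [ 0.731  0.007 -0.682]
 [-0.682  0.011 -0.731]]
7 rows of [-26.2   0.3  24.8] target world [ 0.5437 -0.0043  0.068 ]
```

Call:
move_arm(increments=[{"xyz":[-9,0.3,8.3],"roll":0,"grip":0},{"xyz":[-9,0.3,8.3],"roll":0,"grip":0},{"xyz":[-11,0.3,10.3],"roll":0,"grip":0},{"xyz":[-11,0.3,10.3],"roll":0,"grip":0},{"xyz":[-11,0.3,10.3],"roll":0,"grip":0}])

```text
time_s: 16.25
position: [0.5207, 0.1791, 0.0755]
tcp_rot: [[-0.091, 0.989, 0.116], [0.729, 0.145, -0.669], [-0.679, 0.023, -0.734]]
force: [-3.2, 4.3, 0.4]
opening: 0.006
grasp_force: 1.8
```

Call:
move_arm(increments=[{"xyz":[-11,0.2,10.3],"roll":0,"grip":0},{"xyz":[-11,0.2,10.3],"roll":0,"grip":0},{"xyz":[-11,0.2,10.3],"roll":0,"grip":0},{"xyz":[-11,0.2,10.3],"roll":0,"grip":0},{"xyz":[-11,0.2,10.3],"roll":0,"grip":0}])

```text
time_s: 16.67
position: [0.5332, 0.1043, 0.0741]
tcp_rot: [[-0.093, 0.989, 0.116], [0.727, 0.147, -0.67], [-0.68, 0.022, -0.733]]
force: [-2.8, 3.5, 1.8]
opening: 0.007
grasp_force: 1.8
```

Run:
```python
from h import *
where()
go([0,-.05,.068],rack=True,n=8)
```

```text
t 16.67 rack tcp [0.0045 0.069  0.0741] j [ 20.9  46.6  95.9 -50.5  59.9  48.2] F [-2.8  3.5  1.8]
[[ 0.008  1.     0.023]
 [ 0.733  0.009 -0.68 ]
 [-0.68   0.022 -0.733]]
8 rows of [-10.4  -0.7  10.7] target world [ 0.5451 -0.0142  0.068 ]
```

Call:
move_arm(increments=[{"xyz":[-10.4,-0.3,10.5],"roll":0,"grip":0},{"xyz":[-10.4,-0.3,10.5],"roll":0,"grip":0},{"xyz":[-10.4,-0.3,10.5],"roll":0,"grip":0},{"xyz":[-10.4,-0.3,10.5],"roll":0,"grip":0},{"xyz":[-10.4,-0.3,10.5],"roll":0,"grip":0}])

```text
time_s: 17.08
position: [0.5439, 0.0313, 0.0712]
tcp_rot: [[-0.093, 0.989, 0.119], [0.727, 0.149, -0.67], [-0.68, 0.024, -0.733]]
force: [-0.2, 3.3, 2.2]
opening: 0.005
grasp_force: 1.8
```

Call:
move_arm(increments=[{"xyz":[-10.4,-0.3,10.5],"roll":0,"grip":0},{"xyz":[-10.4,-0.3,10.5],"roll":0,"grip":0},{"xyz":[-7,0,6.5],"roll":0,"grip":0},{"xyz":[0,0,0],"roll":0,"grip":0}])

```text
time_s: 17.42
position: [0.5481, -0.0085, 0.0697]
tcp_rot: [[-0.091, 0.989, 0.115], [0.727, 0.145, -0.671], [-0.68, 0.023, -0.733]]
force: [0.5, 0.3, 0.2]
opening: 0.006
grasp_force: 0.0
```

Run:
```python
from h import *
where()
go([0.004,-.08,.068],rack=True,n=8)
```

```text
t 17.42 rack tcp [ 0.0038 -0.0448  0.0697] j [  9.3  45.8 101.4 -60.   51.8  48.3] F [0.5 0.3 0.2]
[[ 0.01   1.     0.022]
 [ 0.733  0.008 -0.68 ]
 [-0.68   0.023 -0.733]]
8 rows of [-3.1 -0.   3.1] target world [ 0.5532 -0.0434  0.068 ]
```

Call:
move_arm(increments=[{"xyz":[-5,0,4.7],"roll":0,"grip":0},{"xyz":[-5,0,4.7],"roll":0,"grip":0},{"xyz":[-5,0,4.7],"roll":0,"grip":0},{"xyz":[-5,0,4.7],"roll":0,"grip":0},{"xyz":[-3,0,2.8],"roll":0,"grip":0}])

```text
time_s: 17.83
position: [0.5521, -0.0378, 0.0691]
tcp_rot: [[-0.093, 0.989, 0.116], [0.728, 0.147, -0.67], [-0.68, 0.022, -0.733]]
force: [-0.2, 3.4, 2.5]
opening: 0.005
grasp_force: 1.4
```

Call:
move_arm(increments=[{"xyz":[-2,0,1.9],"roll":0,"grip":0},{"xyz":[-1,0,1],"roll":0,"grip":0}])

```text
time_s: 18.0
position: [0.5527, -0.0417, 0.069]
tcp_rot: [[-0.093, 0.989, 0.115], [0.728, 0.146, -0.67], [-0.68, 0.022, -0.733]]
force: [-0.5, 2.6, 2.2]
opening: 0.007
grasp_force: 1.3
```

Call:
move_arm(increments=[{"xyz":[-1,0,0.9],"roll":0,"grip":0},{"xyz":[-1,0,0.9],"roll":0,"grip":0}])

```text
time_s: 18.17
position: [0.553, -0.0439, 0.069]
tcp_rot: [[-0.093, 0.989, 0.116], [0.728, 0.147, -0.67], [-0.68, 0.022, -0.733]]
force: [-0.8, 2.6, 1.4]
opening: 0.005
grasp_force: 1.3
```

Run:
```python
from h import *
where()
```

```text
t 18.17 rack tcp [ 0.0037 -0.0805  0.069 ] j [  5.4  45.6 102.4 -63.1  49.5  47.9] F [-0.8  2.6  1.4]
[[ 0.008  1.     0.022]
 [ 0.734  0.009 -0.68 ]
 [-0.68   0.022 -0.733]]
```

Call:
move_arm(increments=[{"xyz":[-1.1,0,1],"roll":0,"grip":0},{"xyz":[-1.1,0,1],"roll":0,"grip":0},{"xyz":[-0.8,0,0.7],"roll":0,"grip":0}])

```text
time_s: 18.42
position: [0.5535, -0.048, 0.0691]
tcp_rot: [[-0.093, 0.989, 0.116], [0.728, 0.147, -0.67], [-0.68, 0.022, -0.733]]
force: [-0.2, 2.1, 2.6]
opening: 0.005
grasp_force: 1.3
```

Call:
move_arm(increments=[{"xyz":[-0.7,0,0.7],"roll":0,"grip":0},{"xyz":[-0.7,0,0.7],"roll":0,"grip":0}])

```text
time_s: 18.58
position: [0.5538, -0.05, 0.069]
tcp_rot: [[-0.093, 0.989, 0.115], [0.728, 0.147, -0.67], [-0.68, 0.022, -0.733]]
force: [-0.6, 2.6, 2.3]
opening: 0.004
grasp_force: 1.4
```

Run:
```python
from h import *
where()
```

```text
t 18.58 rack tcp [ 0.0037 -0.0866  0.069 ] j [  4.8  45.6 102.6 -63.6  49.1  47.8] F [-0.6  2.6  2.3]
[[ 0.008  1.     0.022]
 [ 0.734  0.009 -0.68 ]
 [-0.68   0.022 -0.733]]
```

Call:
move_arm(increments=[{"xyz":[-0.7,0,0.7],"roll":0,"grip":0},{"xyz":[-0.7,0,0.7],"roll":0,"grip":0}])

```text
time_s: 18.75
position: [0.554, -0.0508, 0.0688]
tcp_rot: [[-0.093, 0.989, 0.116], [0.729, 0.147, -0.669], [-0.678, 0.023, -0.735]]
force: [-3.0, 12.7, 6.6]
opening: 0.008
grasp_force: 6.6
```

Call:
move_arm(increments=[{"xyz":[-0.5,0,0.5],"roll":0,"grip":0},{"xyz":[-0.5,0,0.5],"roll":0,"grip":0}])

```text
time_s: 18.92
position: [0.5541, -0.051, 0.0688]
tcp_rot: [[-0.093, 0.989, 0.117], [0.73, 0.148, -0.667], [-0.677, 0.024, -0.736]]
force: [-4.4, 16.7, 10.5]
opening: 0.002
grasp_force: 8.9
```

Run:
```python
from h import *
where()
```

```text
t 18.92 rack tcp [ 0.0038 -0.0876  0.0688] j [  4.6  45.5 102.7 -63.7  48.8  47.8] F [-4.4 16.7 10.5]
[[ 0.008  1.     0.024]
 [ 0.736  0.01  -0.677]
 [-0.677  0.024 -0.736]]
```

Call:
move_arm(increments=[{"xyz":[0,0,0],"roll":0,"grip":0},{"xyz":[0,0,0],"roll":0,"grip":0},{"xyz":[0,0,0],"roll":0,"grip":0},{"xyz":[0,0,0],"roll":0,"grip":0}])

```text
time_s: 19.25
position: [0.554, -0.0509, 0.0689]
tcp_rot: [[-0.093, 0.989, 0.117], [0.73, 0.148, -0.667], [-0.677, 0.023, -0.735]]
force: [-4.6, 14.4, 7.9]
opening: 0.006
grasp_force: 7.2
```

Call:
move_arm(increments=[{"xyz":[2,0,-2],"roll":0,"grip":0},{"xyz":[6,0,-10],"roll":0,"grip":0},{"xyz":[3,0,-30],"roll":0,"grip":0},{"xyz":[3,0,-36],"roll":0,"grip":0},{"xyz":[3,0,-36],"roll":0,"grip":0}])

```text
time_s: 19.67
position: [0.5385, 0.036, 0.141]
tcp_rot: [[-0.094, 0.989, 0.112], [0.728, 0.145, -0.67], [-0.68, 0.019, -0.733]]
force: [1.3, -0.2, -0.1]
opening: 0.005
grasp_force: 0.0
```

Call:
move_arm(increments=[{"xyz":[0,0,-36],"roll":0,"grip":0},{"xyz":[0,0,-36],"roll":0,"grip":0},{"xyz":[0,0,-36],"roll":0,"grip":0},{"xyz":[0,0,-36],"roll":0,"grip":0},{"xyz":[0,0,0],"roll":0,"grip":0}])

```text
time_s: 20.08
position: [0.5251, 0.1367, 0.2514]
tcp_rot: [[-0.089, 0.988, 0.126], [0.73, 0.151, -0.666], [-0.677, 0.032, -0.735]]
force: [1.6, 0.9, 0.1]
opening: 0.007
grasp_force: 0.0
```

Run:
```python
from h import *
np.set_printoptions(precision=4,suppress=True)
where()
d0=np.load('pc.npz'); 
for c in ['side','wrist']:
    p,d=bot.capture(c); Q=rk(cloud(c,d)).reshape(-1,3); x,y,z=Q.T; ok=d.ravel()>0
    if c=='side': save('j',p)
    def q(n,m,ax):
        s=Q[m][:,ax]; print(c,n,len(s),np.percentile(s,[.5,5,50,95,99.5]) if len(s)>8 else '')
    q('plate back y',ok&(abs(x)<.038)&(z>.055)&(z<.085)&(y>-.15)&(y<.0),1)
    q('case face y',ok&(abs(x)<.07)&(z>.105)&(z<.13)&(y>-.15)&(y<.0),1)
    q('case top z',ok&(abs(x)<.07)&(z>.1)&(z<.16)&(y>-.16)&(y<-.08),2)
    q('case top y',ok&(abs(x)<.07)&(z>.131)&(z<.16)&(y>-.2)&(y<-.05),1)
    q('case x',ok&(abs(x)<.1)&(z>.105)&(z<.13)&(y>-.15)&(y<.0),0)
```

```text
t 20.08 rack tcp [0.0009 0.1023 0.2514] j [ 24.2  31.4  89.6 -42.8  75.9  33.5] F [1.6 0.9 0.1]
[[ 0.012  0.999  0.033]
 [ 0.736  0.014 -0.677]
 [-0.677  0.032 -0.735]]
side plate back y 202 [-0.0971 -0.0961 -0.0932 -0.0906 -0.0893]
side case face y 63 [-0.102  -0.1002 -0.0975 -0.0945 -0.0929]
side case top z 118 [0.1001 0.1009 0.108  0.1315 0.1324]
side case top y 8 
side case x 65 [-0.0721 -0.069  -0.0428  0.0287  0.032 ]
wrist plate back y 1035 [-0.0974 -0.0967 -0.0955 -0.0944 -0.0936]
wrist case face y 1863 [-0.1012 -0.1005 -0.0995 -0.0983 -0.0976]
wrist case top z 4053 [0.1003 0.103  0.1276 0.1355 0.136 ]
wrist case top y 1762 [-0.1511 -0.1464 -0.1144 -0.0991 -0.0983]
wrist case x 1985 [-0.0745 -0.068  -0.0012  0.0665  0.0733]
```

View pics/j.png

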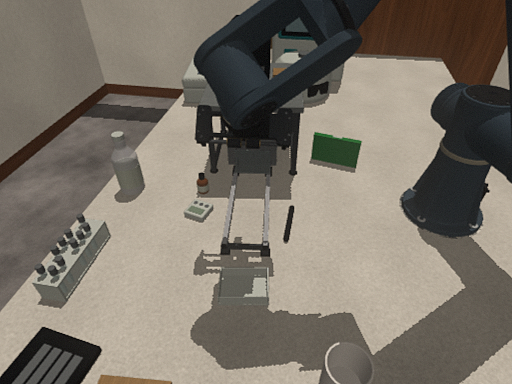

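The picture shows the plate snug against the standing case at (252,155), with the marker, bottle, timer and tray where they were. The wrist depth puts the plate's inner face flush with the case face.

```bash
python3 -c "
from rig import bot
print(bot.hand_in())"
```

```text
the job is handed in; nothing more can be done
None
```

The job is handed in at about 20 s: the case stands upright against the filed cases, the end plate is snug against it by wrist-camera depth, and the small things look unmoved. The hand-in returned no verdict.

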